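# Put the baren away in its case and lock the hasp

### The arm

A 6-joint arm with a two-finger parallel gripper is mounted at the origin on a cart in front of the work surface, level with it; the furniture and walls round the work are solid. World frame = base frame: x ahead of the robot, y to its left, z up, the work surface at z = 0. Lengths are in m, angles in rad, forces in N, time in s.
With the tool pointing down it reaches from about 0.35 to 0.975 m from the base axis. Payload 4.9 kg.
Tool frame: the origin (TCP) lies on the centre line of the jaws, within the pads' length; the fingertips stand 11 mm ahead of it and the grasp point (between the pads) lies 8 mm behind it; z points along the fingers, y is the direction in which the jaws open and shut (so a half turn about z gives the same grasp; the last joint's range is limited). The gripper opens to 85 mm and grips with 20 to 120 N. Pads are 22 mm wide; open, the fingers measure 114 mm over their backs; the gripper's body (76 mm by 85 mm) begins 54 mm behind the grasp point. The pads swing forward as they close: fully open they stand 13 mm farther back than shut.
Start: joints at [1, 0.053, 1.613, -0, 1.476, -0.119], TCP at [0.273, 0.562, 0.242] pointing down, gripper open.
Joint ranges: [-3.01, 3.01], [-1.01, 2.22], [0.06, 2.58], [-1.02, 4.17], [0.09, 2.62], [-3.14, 3.14]. Speed limits (rad/s): [2.57, 2.57, 3.14, 3.14, 3.14, 3.14].

### API

Orientations are given as a rotation vector (axis times angle).
In Python, from station import ctrl gives the robot as it stands.
- The arm moves only by the shell command python3 -m crank 'ROWS' [OPENING] [FORCE]. ROWS is JSON, a list of rows, each an object of numbers: "x", "y", "z": the shift along the tool's x, y, z as a fraction of full scale; "roll": the turn about the tool's z as a fraction of full scale. In form: [{"x": .., "y": .., "z": .., "roll": ..}, ...]. A call has 1 to 10 rows; each row shifts and turns the commanded pose from where the row before left it, along the tool's axes as they then stand; what a row does not reach is not made up. Full scale, the value 1, is 0.06 m for a shift and 0.12 rad for a turn. A row lasts 1/8 s, in which the tool goes at most 62.5 mm and 10.7 degrees, less where a joint would pass 70% of its speed; a pose out of reach is approached as far as the arm can. A call with a number of a shift or a turn outside -1 to 1 is refused whole. A call with a gripper value outside its range is refused whole. OPENING is the closure, from 0 (fully open) to 1 (shut), set as the call begins (- or left out, the last holds). The fingers move at their own pace and stop on an object; FORCE is the grip in N (left out, the last holds). Time passes only in rows, so rows that do not move let the fingers close. It gives the time, the measured TCP pose, the force and the opening at its end, in the units of the state.
- ctrl.get_obs(): the state, without advancing time (a new reading comes with each control period).
- ctrl.get_image(name): name is "scene" or "top"; returns a dict with "img" (400x640x3 uint8, red, green, blue), "K" (3x3 intrinsics, pixels), "k1" (the pictures are not rectified: a ray, as slopes to the right and down, at radius r is drawn at 1 + k1 r^2 times it, then the intrinsics apply), "rvec" (rotation vector, rad) and "tvec" (3), from world to camera coordinates, as OpenCV has them. Camera axes: x right, y down, z forward; pixel columns grow to the right and rows downward; lengths in m; the calibration is good to about 2 mm. A picture is of the moment at which its call begins. There is no depth.
- ctrl.finish_job(): hands the job in, once; it reports no verdict.
The state is a dict: "t": time; "q": joint angles; "dq": joint speeds; "effort": joint torques, N m; "tool_pos": TCP position; "tool_rot": TCP orientation; "contact_force": force on the tool from outside, world axes, zero at the start; "wrist_torque": the same for the moment, N m; "opening": finger opening in m.
Only numpy, scipy, OpenCV 4.12 (cv2) and the standard library are available. Lean on these libraries where they do the work, as an engineer would, in place of code of your own. Each camera call takes 0.05 s, during which the arm holds its last target.

### The job

Put the baren away: take it by its wooden bow and set it down gently (do not drop it), bow up, flat in the open bay of the wooden case, then close the lid fully. Swing the steel hasp on the lid over and down until it lies flat on the front deck with the turn-button standing up through its slot, and lock it by turning the button a full quarter turn, crosswise over the hasp. Leave the roll of tape and the sanding block where they are.

Things in the scene. Friction and masses are not known exactly. Their poses are not given: they have to be found in the camera images.
- case: Pale wooden case, 222 mm deep (x), 144 wide (y), 60 high; stands fast. Origin: centre of underside; x from the front (drop handle, robot's side) to the back (lid hinges). The top from x = -111 to -25 mm is a fixed deck, its surface at z = 60 mm. Behind it one bay, 120 x 120 mm inside, 42 deep, walls 10 to 12 mm thick with tops at z = 50 mm, closed by the lid.
- case_bay (a point): Centre of the bay's floor (felt), 41 mm behind the case's origin and 8 mm above the bench. Axes as the case's. The baren's underside belongs here.
- lid (a joint): Lid of the bay, a board 133 mm deep, 144 wide, 10 thick, hinged at the case's back edge. 0 = closed (top flush with the deck at z = 60 mm), positive = open, 1.57 = upright, stop at 2.0. Stiff (0.4 N m): stays where it is left. Carries the hasp at the middle of its front edge.
- lid_hinge (a point): Point on the lid's hinge axis in the middle of its width: 111 mm behind the case's origin, 50 mm above the bench. The axis runs along the case's y. The lid's under face lies in the plane of the axis, its outer face 10 mm beyond.
- lid_edge (a point): Middle of the lid's free edge on its outer face, 133 mm from the hinge axis; moves with the lid.
- hasp (a joint): Steel hasp strap hinged on the lid's front edge: 46 mm wide, 3.5 thick, 98 long from its axis, lengthwise slot 18 mm wide from 15 to 65 mm, last 10 mm bent up as a lip. 0 = in line with the lid (flat on the deck when the lid is closed), 1.57 = square to it, more = folded back over the lid's outer face, stop at 2.8. Stiff (0.06 N m): stays where left, also as the lid moves; can be pushed.
- hasp_hinge (a point): Point on the hasp's hinge axis in the middle of its width; the axis runs along the case's y. With the lid closed it is 23.5 mm in front of the case's origin and 63.5 mm above the bench.
- hasp_tip (a point): Middle of the solid plate between the slot and the lip, on the face that is uppermost when the hasp is closed, 81 mm from the hasp's hinge axis; the place to press it down. Moves with the hasp; with all closed it is 64.5 mm above the bench.
- turn_button (a joint): Steel turn-button on the deck, vertical axis. 0 = bar along the case's x, in line with the hasp's slot, so that the hasp passes over it; +1.57 or -1.57 (stops; positive is anticlockwise from above) = bar crosswise over the hasp, locking it. Stiff (0.05 N m): stays where it is left.
- button_grip (a point): Centre of the turn-button's bar: 34 mm long, 12 mm wide, 18 mm high, on a stem, from 67 to 85 mm above the bench, 61.5 mm in front of the case's origin. The point turns with the bar; its x runs along the bar.
- baren: Hand baren: a black disc of 108 mm diameter, 14 mm thick, with a wooden bow (handle) over its top that runs along its own y, 12 mm wide (x) and 96 mm long, its middle 21 to 34 mm above the underside with a gap beneath. Origin: centre of the underside, z up. 0.12 kg. It lies bow up on the bench, left or right of the case.
- masking_tape: Roll of masking tape lying flat, 96 mm diameter, 25 mm high; lies on the other side of the case from the baren. Origin: centre of the underside. Not to be moved.
- sanding_block: Cork sanding block, 42 x 72 mm, 30 mm high, lying in front to the left of the case. Not to be moved.
Not all that is in view belongs to the job. Leave any purple look-alike of the baren alone.

How it is judged:
By the outcome, as a careful person would: the job done as asked, in the order asked, and still so for the second after the job is handed in, with the robot touching nothing.
It also fails if it takes over 72 s, if anything falls off the work surface, if the arm or the gripper's body presses on something with over 40 N, if the wrist force passes 120 N, or if a joint passes its speed limit or range.

## Working session

There is one attempt and no reset: what is moved stays moved. The work goes in short steps, Python scripts to look and compute and a shell command to move; the robot and the scene stay as the last step left them, time stands still between calls to the robot, and variables do not carry over. Pictures are saved under pics/ and viewed, and the job is handed in when it is done.

```bash
ls; mkdir -p pics; python3 - <<'E'
from station import ctrl
import cv2,json
print(ctrl.get_obs())
for n in("scene","top"):
    d=ctrl.get_image(n); cv2.imwrite(f"pics/{n}0.png",d["img"][:,:,::-1]); print(n,d["K"],d["k1"],d["rvec"],d["tvec"])
E
```

```text
pics
{'t': 0.0, 'q': array([ 1.00000168e+00,  5.33759066e-02,  1.61430557e+00,  1.40710403e-05,
        1.47600671e+00, -1.19036318e-01]), 'dq': array([-0.00042126,  0.00193773,  0.00106262, -0.00178715,  0.00068357,
       -0.00010762]), 'effort': array([ 1.99231792e-03, -3.93678331e+01, -3.70180535e+01,  1.12095561e-04,
        6.80013283e-03,  9.23419975e-06]), 'tool_pos': array([0.27252908, 0.56177832, 0.24104428]), 'tool_rot': array([-0.70344147, -3.06108327,  0.00308965]), 'contact_force': array([-0.14213001,  0.24087997, -0.61279189]), 'wrist_torque': array([0.01069383, 0.05648252, 0.00472078]), 'opening': 0.08576195335777531}
scene [[450.97080581   0.         319.06757513]
 [  0.         450.97080581 200.59142032]
 [  0.           0.           1.        ]] -0.0764794624092987 [ 1.90180497 -1.1672355   0.59022689] [-0.27297431  0.32718051  0.87120937]
top [[455.95337186   0.         326.04801603]
 [  0.         455.95337186 203.82167207]
 [  0.           0.           1.        ]] -0.07990188852248319 [ 2.15446641 -2.21633847  0.07587454] [-0.01527137  0.50805581  1.26052773]
```

View pics/scene0.png

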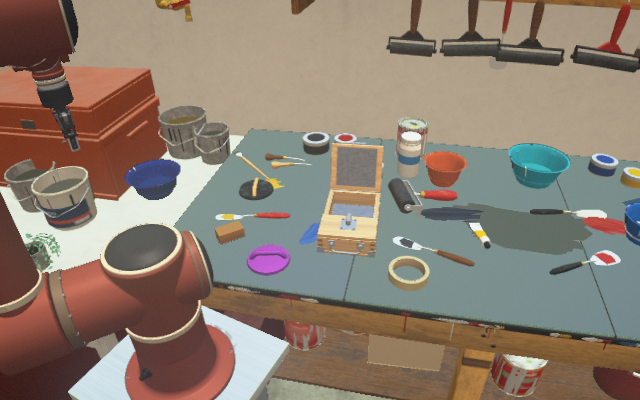

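View pics/top0.png

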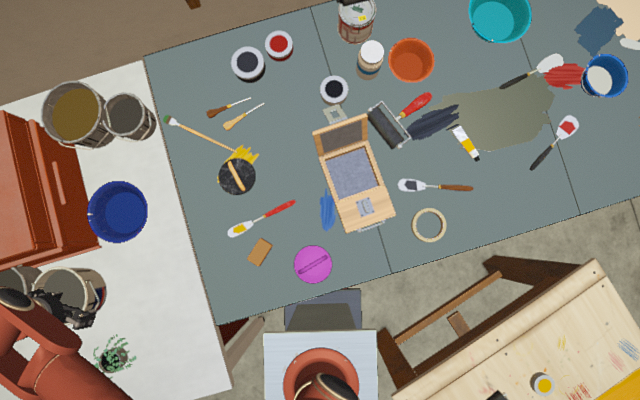

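The baren candidates are:
- the black disc with a wooden bow at top (237,176) / scene (256,189), which fits the description
- the purple look-alike at top (313,264), to be left alone
- the dark tins at top (247,63) and (333,89)
- the roller at top (388,125)

I choose the black disc. The case is at top (355,175), the tape at (429,225) and the sanding block at (260,251). Next I take close crops.

```bash
cat > h.py <<'E'
import numpy as np,cv2
from station import ctrl
from scipy.spatial.transform import Rotation as R
def cam(n):
    d=ctrl.get_image(n); d["R"]=cv2.Rodrigues(np.array(d["rvec"],float))[0]; d["t"]=np.array(d["tvec"],float).ravel(); return d
def ray(d,u,v):
    p=cv2.undistortPoints(np.array([[[u,v]]],float),np.array(d["K"]),np.array([d["k1"],0,0,0,0.]),)[0,0]
    dr=d["R"].T@np.array([p[0],p[1],1]); c=-d["R"].T@d["t"]; return c,dr/np.linalg.norm(dr)
def onz(d,u,v,z):
    c,r=ray(d,u,v); return c+r*(z-c[2])/r[2]
def tri(d1,p1,d2,p2):
    c1,r1=ray(d1,*p1);c2,r2=ray(d2,*p2)
    s=np.linalg.lstsq(np.c_[r1,-r2],c2-c1,rcond=None)[0]
    a=c1+s[0]*r1;b=c2+s[1]*r2; return (a+b)/2,np.linalg.norm(a-b)
def proj(d,P):
    return cv2.projectPoints(np.array(P,float).reshape(-1,1,3),np.array(d["rvec"],float),d["t"],np.array(d["K"]),np.array([d["k1"],0,0,0,0.]))[0].reshape(-1,2)
def crop(d,x0,y0,x1,y1,s,name):
    cv2.imwrite(name,cv2.resize(d["img"][y0:y1,x0:x1,::-1],None,fx=s,fy=s,interpolation=cv2.INTER_CUBIC))
E
python3 - <<'E'
from h import *
t=cam("top");s=cam("scene")
crop(t,300,100,410,240,4,"pics/c1.png");crop(s,300,135,400,260,4,"pics/c2.png")
a=t["img"][145:210,205:270,::-1];b=s["img"][165:210,225:290,::-1]
cv2.imwrite("pics/c3.png",np.vstack([cv2.resize(a,None,fx=6,fy=6,interpolation=2),cv2.resize(b,None,fx=6,fy=6,interpolation=2)])[:600])
E
```

```text
(no output)
```

View pics/c1.png

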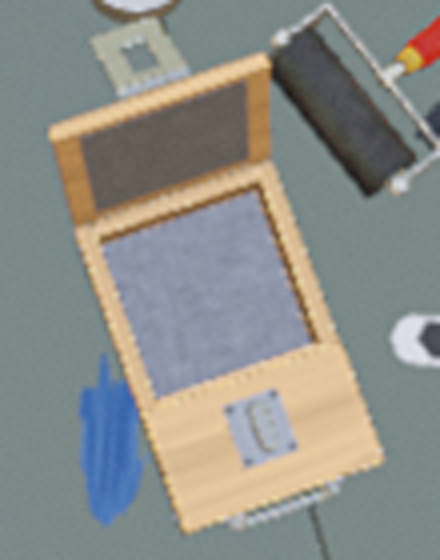

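View pics/c2.png

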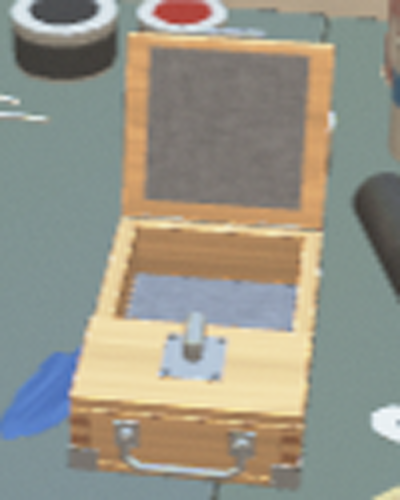

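View pics/c3.png

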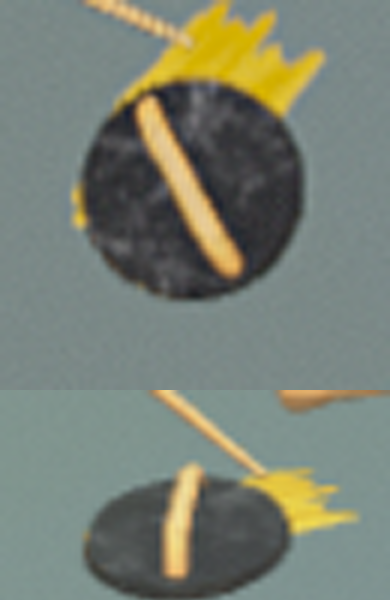

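The crops show the black disc with its wooden bow, the case with the lid about upright, and the hasp behind the lid at top (335,114). The turn-button is on the deck at top (366,206). Next I measure them.

```bash
python3 - <<'E'
from h import *
t=cam("top");s=cam("scene")
c1=lambda x,y:(300+(x-1.5)/4,100+(y-1.5)/4)
c2=lambda x,y:(300+(x-1.5)/4,135+(y-1.5)/4)
FL=onz(t,*c1(185,532),.06);FR=onz(t,*c1(383,460),.06)
print("FL,FR",FL,FR,np.linalg.norm(FL-FR))
print("scene FL,FR",onz(s,*c2(78,404),.06),onz(s,*c2(306,417),.06))
y=(FL-FR)[:2];y/=np.linalg.norm(y);yaw=np.arctan2(-y[0],y[1]);x=np.array([y[1],-y[0]])
print("yaw",yaw, "x",x)
BL=onz(t,*c1(77,228),.05);print("BL wall",BL)
print("side dir",np.arctan2(*(BL-FL)[[1,0]]),np.linalg.norm((BL-FL)[:2]))
m=(FL+FR)[:2]/2; O=m+.111*x; print("origin",O)
C=np.array([[x[0],-x[1]],[x[1],x[0]]])
loc=lambda p:(C.T@(p[:2]-O),p[2])
# bay corners on rim
# lid top corners tri
for n,a,b in(("lidL",(52,130),(130,38)),("lidR",(270,60),(333,47))):
    p,e=tri(t,c1(*a),s,c2(*b));print(n,loc(p),e)
for n,a in(("btn end A",(263,398)),("btn end B",(266,448)),):
    print(n,loc(onz(t,*c1(*a),.085)))
for n,a in(("A",(187,320)),("B",(203,350))):
    print(n,loc(onz(s,*c2(*a),.085)))
for n,a in(("h1",(93,38)),("h2",(155,18)),("h3",(188,70)),("h4",(122,95))):
    for z in(.15,.18,.2): print(n,loc(onz(t,*c1(*a),z)))
# baren
for d,(x0,y0,x1,y1) in((t,(205,145,270,210)),(s,(225,165,290,210))):
    im=d["img"][y0:y1,x0:x1];hsv=cv2.cvtColor(im,cv2.COLOR_RGB2HSV)
    dk=((hsv[...,2]<75)).astype(np.uint8)
    cs,_=cv2.findContours(dk,0,1);c=max(cs,key=cv2.contourArea);hull=cv2.convexHull(c)
    e=cv2.fitEllipse(hull);print("disc",e[0][0]+x0,e[0][1]+y0,e[1], onz(d,e[0][0]+x0,e[0][1]+y0,.010))
    fm=np.zeros(dk.shape,np.uint8);cv2.fillPoly(fm,[hull],1)
    w=((hsv[...,2]>150)&(hsv[...,0]<22)&(hsv[...,1]>80)&(fm>0)).astype(np.uint8)
    n,l,st,ce=cv2.connectedComponentsWithStats(w);k=1+np.argmax(st[1:,4])
    ys,xs=np.nonzero(l==k);pts=np.array([onz(d,u+x0,v+y0,.03)[:2] for u,v in zip(xs,ys)])
    mm=pts.mean(0);U,S,V=np.linalg.svd(pts-mm);pr=(pts-mm)@V[0];print("bow",mm,V[0],pr.min(),pr.max(),len(pts))
E
```

```text
FL,FR [ 0.42502364 -0.08092812  0.06      ] [ 0.46978991 -0.21664047  0.06      ] 0.14290507395064525
scene FL,FR [ 0.42069481 -0.08990137  0.06      ] [ 0.47009931 -0.22018081  0.06      ]
yaw 0.3186226051703752 x [0.9496678  0.31325879]
BL wall [ 0.63601626 -0.01355832  0.05      ]
side dir 0.3090672189827608 0.2214871930780976
origin [ 0.5528199  -0.11401257]
lidL (array([0.15301359, 0.06879122]), np.float64(0.17268987334149705)) 0.0009154625032689145
lidR (array([ 0.14751759, -0.07339982]), np.float64(0.17767474501694785)) 0.0017779713252551027
btn end A (array([-0.04493073, -0.00673757]), np.float64(0.08499999999999996))
btn end B (array([-0.07683597,  0.00288888]), np.float64(0.08499999999999996))
A (array([-0.05615549,  0.00432234]), np.float64(0.08499999999999996))
B (array([-0.08599374, -0.00895957]), np.float64(0.08499999999999996))
h1 (array([0.20574343, 0.02236319]), np.float64(0.1499999999999999))
h1 (array([0.19768588, 0.02500306]), np.float64(0.17999999999999994))
h1 (array([0.19231418, 0.02676296]), np.float64(0.19999999999999996))
h2 (array([ 0.20458737, -0.01943211]
[... 337 characters left out ...]
5378045, -0.02100829]), np.float64(0.19999999999999996))
h4 (array([0.16444493, 0.01760187]), np.float64(0.1499999999999997))
h4 (array([0.15747143, 0.02036671]), np.float64(0.17999999999999994))
h4 (array([0.15282244, 0.02220994]), np.float64(0.19999999999999996))
disc 236.75850105285645 176.44799423217773 (35.234642028808594, 36.34417724609375) [0.59313864 0.22188236 0.01      ]
bow [0.59142585 0.22068408] [-0.89084577 -0.45430586] -0.045964204607024786 0.04562452423233919 136
disc 256.7677230834961 193.20355606079102 (11.153738975524902, 32.08216094970703) [0.57391277 0.20438085 0.01      ]
bow [0.54825116 0.19587673] [-0.81450978 -0.58014982] -0.018788049758086862 0.013995690384417779 20
```

```bash
cat >> h.py <<'E'
def plan(x,y,z,yaw=None):
    o=ctrl.get_obs();T=R.from_rotvec(o["tool_rot"]).as_matrix();d=T.T@(np.array([x,y,z])-o["tool_pos"])
    cy=np.arctan2(T[1,1],T[0,1]);print("t",round(float(o["t"]),2),"pos",o["tool_pos"].round(4),"q6",o["q"][5].round(3),"jawyaw",cy.round(3),"tilt",T[:,2].round(3),"F",o["contact_force"].round(1))
    print("units xyz",(d/.06).round(2))
    if yaw is not None:
        e=(yaw-cy+np.pi/2)%np.pi-np.pi/2
        print("roll units",(-e/.12).round(2),"alt",(-(e-np.sign(e)*np.pi)/.12).round(2))
E
python3 - <<'E'
from h import *
t=cam("top");s=cam("scene")
c1=lambda x,y:(300+(x-1.5)/4,100+(y-1.5)/4)
yaw=.313;O=np.array([.5528,-.114])
C=np.array([[np.cos(yaw),-np.sin(yaw)],[np.sin(yaw),np.cos(yaw)]])
loc=lambda p:(C.T@(p[:2]-O)).round(4)
for n,a,z in(("BL",(100,241),.05),("BR",(262,186),.05),("dFR",(318,342),.06),("dFL",(156,397),.06),("deckR",(383,460),.06),("deckL",(185,532),.06)):print(n,loc(onz(t,*c1(*a),z)))
for n,a in(("tin",(333,89)),("tin2",(247,63)),("tin3",(279,44)),("jar",(371,55)),("rollertop",(372,108)),("bucket",(118,212))):
    p=onz(t,*a,.04);print(n,p.round(3),loc(p))
print(plan(.592,.221,.12,2.04))
E
```

```text
BL [0.0963 0.058 ]
BR [ 0.0951 -0.0602]
dFR [-0.0203 -0.058 ]
dFL [-0.0188  0.0585]
deckR [-0.1106 -0.0721]
deckL [-0.1114  0.0708]
tin [ 0.83  -0.058  0.04 ] [ 0.2805 -0.0323]
tin2 [0.914 0.184 0.04 ] [0.4352 0.1722]
tin3 [0.967 0.092 0.04 ] [0.4575 0.0682]
jar [ 0.927 -0.17   0.04 ] [ 0.3386 -0.1679]
rollertop [ 0.772 -0.166  0.04 ] [ 0.1923 -0.1171]
bucket [0.499 0.554 0.04 ] [0.1548 0.6516]
t 0.4 pos [0.2728 0.5622 0.2421] q6 -0.119 jawyaw 1.119 tilt [-0. -0. -1.] F [ 0.5  0.2 -0.8]
units xyz [-7.27 -2.79  2.04]
roll units -7.68 alt 18.5
None
```

```bash
python3 -m crank '[{"x":-0.9,"y":-0.35,"roll":-0.96},{"roll":0}]' 0 40; python3 - <<'E'
from h import *
plan(.592,.221,.12,2.04)
E
```

```text
t 0.4 pos [0.2728 0.5622 0.2421] q6 -0.119 jawyaw 1.119 tilt [-0. -0. -1.] F [ 0.5  0.2 -0.8]
units xyz [-7.27 -2.79  2.04]
roll units -7.68 alt 18.5validation failed for argument at $[0]...
```

```bash
python3 -m crank '[{"x":-0.9,"y":-0.35,"z":0,"roll":0}]' 0 40; python3 - <<'E'
from h import *
plan(.592,.221,.12,2.04)
E
```

```text
t: 0.52
tool_pos: [0.311, 0.521, 0.2423]
tool_rot: [-0.696, -3.063, -0.001]
contact_force: [1.1, -0.7, 0.3]
opening: 0.0858
t 0.53 pos [0.311  0.521  0.2423] q6 -0.214 jawyaw 1.124 tilt [-0.     0.001 -1.   ] F [ 1.1 -0.7  0.3]
units xyz [-6.39 -2.49  2.03]
roll units -7.63 alt 18.55
```

Works with all keys given. Next I move above the baren, then roll.

```bash
python3 -m crank '[{"x":-0.9,"y":-0.35,"z":0,"roll":0},{"x":-0.9,"y":-0.35,"z":0,"roll":0},{"x":-0.9,"y":-0.35,"z":0,"roll":0},{"x":-0.9,"y":-0.35,"z":0,"roll":0},{"x":-0.9,"y":-0.35,"z":0,"roll":0},{"x":-0.9,"y":-0.35,"z":0,"roll":0},{"x":-0.9,"y":-0.35,"z":0,"roll":0}]' 0 40; python3 -m crank '[{"x":0,"y":0,"z":0.4,"roll":-0.95},{"x":0,"y":0,"z":0.4,"roll":-0.95},{"x":0,"y":0,"z":0.4,"roll":-0.95},{"x":0,"y":0,"z":0.4,"roll":-0.95},{"x":0,"y":0,"z":0.4,"roll":-0.95},{"x":0,"y":0,"z":0,"roll":-0.95},{"x":0,"y":0,"z":0,"roll":-0.95},{"x":0,"y":0,"z":0,"roll":-0.95},{"x":0,"y":0,"z":0,"roll":0}]' | tail -1;python3 - <<'E'
from h import *
plan(.592,.221,.030,2.04)
E
```

```text
t: 1.4
tool_pos: [0.5893, 0.221, 0.2425]
tool_rot: [0.704, 3.061, 0.001]
contact_force: [-0.1, 0.5, -0.1]
opening: 0.0855
opening: 0.0856
t 2.52 pos [0.5882 0.2225 0.1223] q6 -1.786 jawyaw 2.03 tilt [ 0.  0. -1.] F [ 0.2  0.1 -0.8]
units xyz [-0.05 -0.05  1.54]
roll units -0.09 alt 26.09
```

```bash
python3 -m crank '[{"x":-0.05,"y":-0.05,"z":0.5,"roll":-0.1},{"x":0,"y":0,"z":0.5,"roll":0},{"x":0,"y":0,"z":0.3,"roll":0},{"x":0,"y":0,"z":0.23,"roll":0},{"x":0,"y":0,"z":0,"roll":0}]' 0.3 40; python3 - <<'E'
from h import *
plan(.592,.221,.030,2.04)
t=cam("top");s=cam("scene")
a=t["img"][130:220,190:290,::-1];b=s["img"][120:220,200:300,::-1]
cv2.imwrite("pics/g1.png",np.hstack([cv2.resize(a,(400,360),interpolation=2),cv2.resize(b,(360,360),interpolation=2)]))
E
```

```text
t: 3.15
tool_pos: [0.5916, 0.2211, 0.0296]
tool_rot: [0.734, -3.053, -0.0]
contact_force: [0.2, 0.5, 1.1]
opening: 0.0599
t 3.15 pos [0.5916 0.2211 0.0296] q6 -1.803 jawyaw 2.043 tilt [-0.002 -0.    -1.   ] F [0.2 0.5 1.1]
units xyz [-0.01 -0.   -0.01]
roll units 0.02 alt -26.16
```

View pics/g1.png

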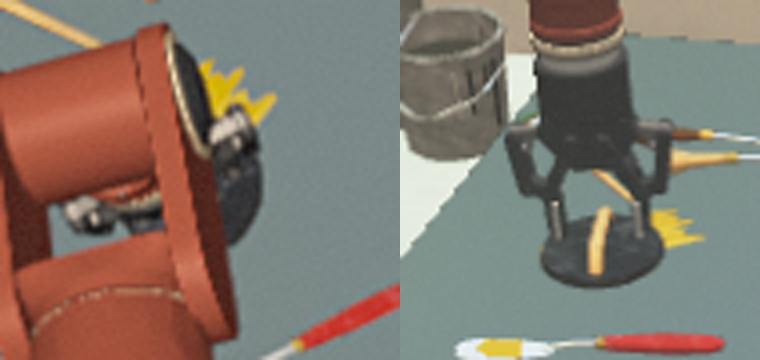

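In the scene crop the fingers straddle the bow at about (598,240), and there is no contact force. I close the gripper.

```bash
python3 -m crank '[{"x":0,"y":0,"z":0,"roll":0},{"x":0,"y":0,"z":0,"roll":0},{"x":0,"y":0,"z":0,"roll":0},{"x":0,"y":0,"z":0,"roll":0},{"x":0,"y":0,"z":0,"roll":0}]' 1 40; python3 -m crank '[{"x":0,"y":0,"z":-0.3,"roll":0},{"x":0,"y":0,"z":-0.3,"roll":0},{"x":0,"y":0,"z":0,"roll":0}]'; python3 - <<'E'
from h import *
yaw=.315;O=np.array([.5528,-.114]);C=np.array([[np.cos(yaw),-np.sin(yaw)],[np.sin(yaw),np.cos(yaw)]])
print("bay",O+C@[.041,0])
plan(*(O+C@[.041,0]),.16,yaw+np.pi/2)
s=cam("scene");crop(s,200,120,300,220,5,"pics/g2.png")
E
```

```text
t: 3.88
tool_pos: [0.5927, 0.2213, 0.0313]
tool_rot: [-0.735, 3.053, 0.0]
contact_force: [-0.9, -1.4, 4.4]
opening: 0.0098
t: 4.25
tool_pos: [0.594, 0.2216, 0.0695]
tool_rot: [-0.734, 3.05, -0.0]
contact_force: [0.2, 0.4, -1.2]
opening: 0.0098
bay [ 0.59178265 -0.10129752]
t 4.25 pos [0.594  0.2216 0.0695] q6 -1.803 jawyaw 2.043 tilt [ 0.005  0.001 -1.   ] F [ 0.2  0.4 -1.2]
units xyz [ 2.47 -4.78 -1.51]
roll units 1.31 alt -24.87
```

View pics/g2.png

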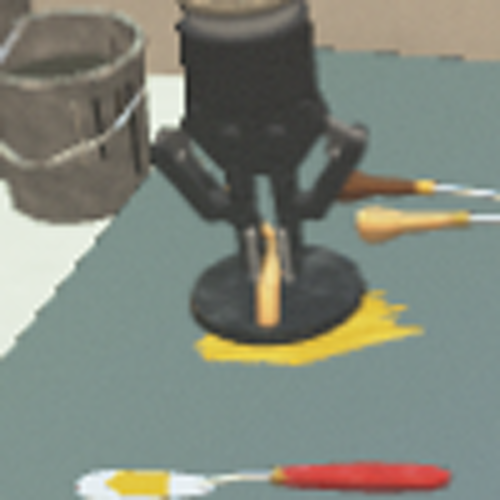

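```bash
python3 -m crank '[{"x":0,"y":0,"z":-0.6,"roll":0},{"x":0,"y":0,"z":-0.6,"roll":0},{"x":0,"y":0,"z":-0.3,"roll":0.65},{"x":0,"y":0,"z":0,"roll":0.65},{"x":0,"y":0,"z":0,"roll":0}]' | tail -2; python3 - <<'E'
from h import *
yaw=.315;O=np.array([.5528,-.114]);C=np.array([[np.cos(yaw),-np.sin(yaw)],[np.sin(yaw),np.cos(yaw)]])
plan(*(O+C@[.035,.2]),.16,yaw+np.pi/2)
plan(*(O+C@[.041,0]),.16,yaw+np.pi/2)
E
```

```text
contact_force: [-1.6, -0.6, -0.8]
opening: 0.0097
t 4.92 pos [0.5918 0.221  0.156 ] q6 -1.648 jawyaw 1.888 tilt [-0.001 -0.    -1.   ] F [-1.6 -0.6 -0.8]
units xyz [ 1.77 -1.77 -0.07]
roll units 0.02 alt -26.16
t 4.92 pos [0.5918 0.221  0.156 ] q6 -1.648 jawyaw 1.888 tilt [-0.001 -0.    -1.   ] F [-1.6 -0.6 -0.8]
units xyz [ 1.67 -5.1  -0.07]
roll units 0.02 alt -26.16
```

```bash
python3 -m crank '[{"x":0.45,"y":-0.45,"z":0,"roll":0},{"x":0.45,"y":-0.45,"z":0,"roll":0},{"x":0.4,"y":-0.45,"z":0,"roll":0},{"x":0.4,"y":-0.45,"z":0,"roll":0},{"x":0,"y":-0.7,"z":0,"roll":0},{"x":0,"y":-0.7,"z":0,"roll":0},{"x":0,"y":-0.7,"z":0,"roll":0},{"x":0,"y":-0.7,"z":0,"roll":0},{"x":0,"y":-0.5,"z":0,"roll":0},{"x":0,"y":0,"z":0,"roll":0}]' | tail -2; python3 - <<'E'
from h import *
yaw=.315;O=np.array([.5528,-.114]);C=np.array([[np.cos(yaw),-np.sin(yaw)],[np.sin(yaw),np.cos(yaw)]])
plan(*(O+C@[.041,0]),.0393,yaw+np.pi/2)
t=cam("top");s=cam("scene")
a=t["img"][90:250,280:440,::-1];b=s["img"][110:260,280:430,::-1]
cv2.imwrite("pics/g3.png",np.hstack([cv2.resize(a,(400,400),interpolation=2),cv2.resize(b,(400,400),interpolation=2)]))
E
```

```text
contact_force: [0.5, -1.8, -1.3]
opening: 0.0101
t 6.17 pos [ 0.5902 -0.1031  0.1555] q6 -2.182 jawyaw 1.885 tilt [-0.002  0.    -1.   ] F [ 0.5 -1.8 -1.3]
units xyz [-0.04  0.02  1.94]
roll units -0.0 alt 26.18
```

View pics/g3.png

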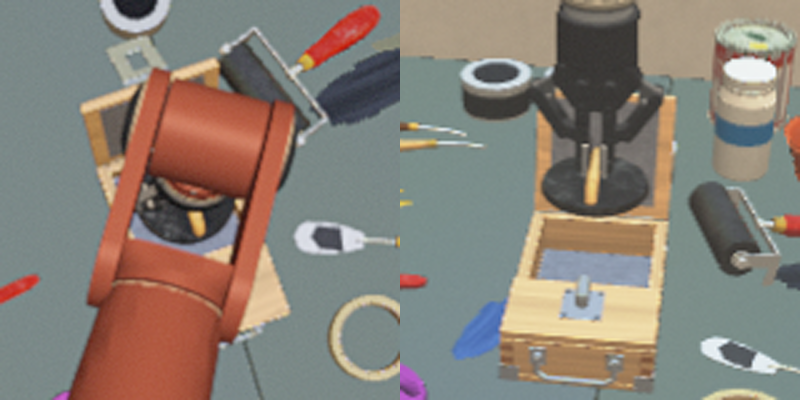

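```bash
python3 - <<'E'
from h import *
yaw=.315;O=np.array([.5528,-.114]);C=np.array([[np.cos(yaw),-np.sin(yaw)],[np.sin(yaw),np.cos(yaw)]])
s=cam("scene")
im=s["img"][150:200,325:385].astype(int);dk=(im.max(2)<70).astype(np.uint8)
ys,xs=np.nonzero(dk[20:]);print(xs.min()+325,xs.max()+325,ys.max()+170)
u0,u1=xs.min()+325-.5,xs.max()+325.5
# tangent rays -> centre offset across view: predicted
for off in(-.004,0,.004):
  c=O+C@[.04,off]; th=np.linspace(0,6.28,100)
  P=np.array([[c[0]+.054*np.cos(a),c[1]+.054*np.sin(a),z] for a in th for z in(.125,.139)])
  p=proj(s,P);print(off,p.min(0),p.max(0))
for off in(-.004,.004):
  c=O+C@[.04+off,0]
  P=np.array([[c[0]+.054*np.cos(a),c[1]+.054*np.sin(a),z] for a in th for z in(.125,.139)])
  p=proj(s,P);print("x",off,p.min(0),p.max(0))
crop(s,320,140,390,210,8,"pics/g4.png")
E
```

```text
333 371 190
-0.004 [333.36094121 166.50132294] [374.64500831 192.57130039]
0 [331.85218212 166.40594466] [373.11031452 192.45647043]
0.004 [330.34488256 166.3107082 ] [371.57689254 192.34176602]
x -0.004 [331.63454713 167.13679317] [373.00664298 193.31456118]
x 0.004 [332.06861163 165.67900716] [373.21338483 191.60325786]
```

View pics/g4.png

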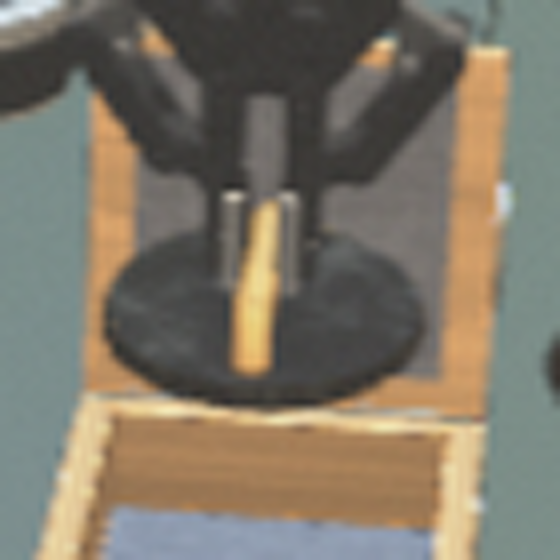

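```bash
python3 - <<'E'
from h import *
yaw=.315;O=np.array([.5528,-.114]);C=np.array([[np.cos(yaw),-np.sin(yaw)],[np.sin(yaw),np.cos(yaw)]])
s=cam("scene")
P=[[*(O+C@[a,b]),z] for a,b,z in((.101,.06,.05),(.101,-.06,.05),(.111,.072,.05),(.111,-.072,.05),(-.111,.072,.06),(-.111,-.072,.06))]
print(proj(s,P).round(1))
crop(s,310,180,390,260,8,"pics/g5.png")
E
```

```text
[[333.2 190.9]
 [375.2 194. ]
 [329.6 188.7]
 [379.7 192.4]
 [316.4 233.5]
 [374.8 238.6]]
```

View pics/g5.png

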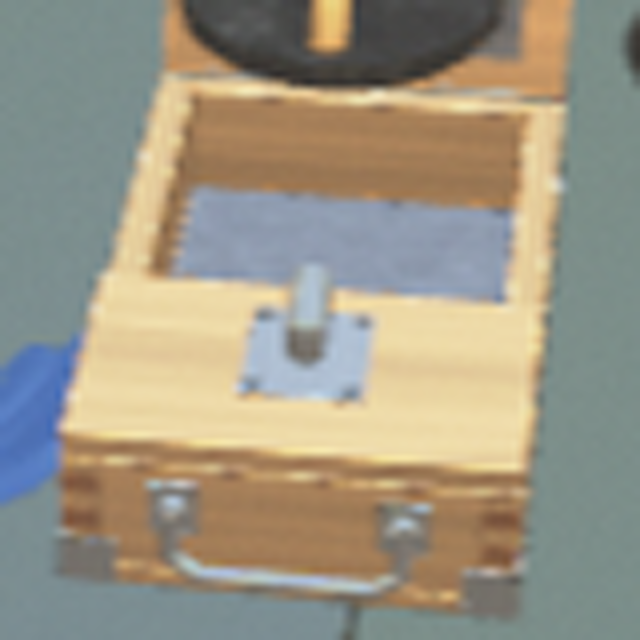

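```bash
python3 -m crank '[{"x":-0.02,"y":0.02,"z":0.4,"roll":0},{"x":0,"y":0,"z":0.4,"roll":0},{"x":0,"y":0,"z":0.4,"roll":0},{"x":0,"y":0,"z":0.3,"roll":0},{"x":0,"y":0,"z":0.2,"roll":0},{"x":0,"y":0,"z":0,"roll":0},{"x":0,"y":0,"z":0,"roll":0}]'; python3 - <<'E'
from h import *
s=cam("scene")
crop(s,310,150,390,230,8,"pics/g6.png")
E
```

```text
t: 7.25
tool_pos: [0.5919, -0.1, 0.0555]
tool_rot: [-0.494, 3.101, -0.001]
contact_force: [-0.0, 0.7, -0.4]
opening: 0.0099
```

View pics/g6.png

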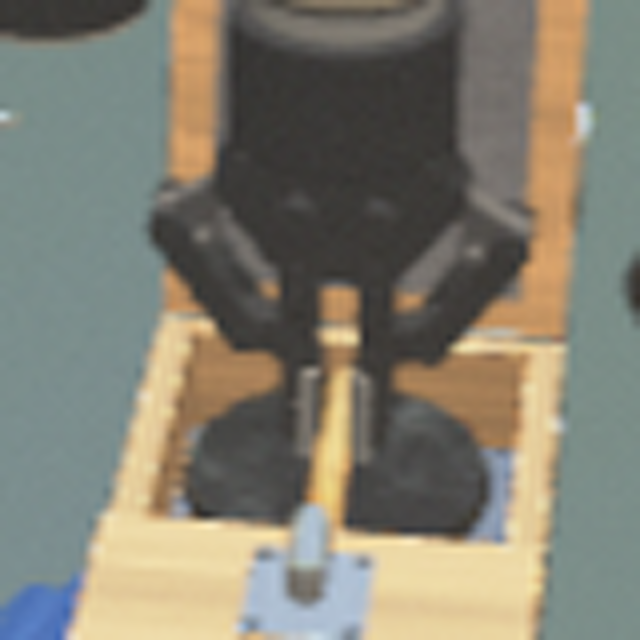

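The disc is inside the bay walls with no contact force. I lower it the last 16 mm slowly.

```bash
python3 -m crank '[{"x":0,"y":0,"z":0.06,"roll":0},{"x":0,"y":0,"z":0.06,"roll":0},{"x":0,"y":0,"z":0.05,"roll":0},{"x":0,"y":0,"z":0.04,"roll":0},{"x":0,"y":0,"z":0.03,"roll":0},{"x":0,"y":0,"z":0,"roll":0}]'; python3 -m crank '[{"x":0,"y":0,"z":0.03,"roll":0},{"x":0,"y":0,"z":0,"roll":0}]'
```

```text
t: 8.05
tool_pos: [0.591, -0.0999, 0.0399]
tool_rot: [0.495, -3.102, -0.0]
contact_force: [-0.3, -0.4, -1.7]
opening: 0.01
t: 8.3
tool_pos: [0.5915, -0.1, 0.0392]
tool_rot: [-0.495, 3.102, -0.0]
contact_force: [-2.5, 1.3, 5.2]
opening: 0.0098
```

```bash
python3 -m crank '[{"x":0,"y":0,"z":0.02,"roll":0},{"x":0,"y":0,"z":0,"roll":0}]'; python3 -m crank '[{"x":0,"y":0,"z":0,"roll":0},{"x":0,"y":0,"z":0,"roll":0},{"x":0,"y":0,"z":0,"roll":0}]' 0.6
```

```text
t: 8.55
tool_pos: [0.5915, -0.1, 0.0392]
tool_rot: [0.495, -3.102, 0.0]
contact_force: [-6.4, 1.3, 11.6]
opening: 0.0101
t: 8.93
tool_pos: [0.5911, -0.0998, 0.0368]
tool_rot: [0.495, -3.102, -0.0]
contact_force: [0.2, 0.0, -0.5]
opening: 0.0339
```

Set down with 12 N, then released. I retract straight up and look.

```bash
python3 -m crank '[{"x":0,"y":0,"z":-0.3,"roll":0},{"x":0,"y":0,"z":-0.6,"roll":0},{"x":0,"y":0,"z":-0.9,"roll":0},{"x":0,"y":0,"z":-0.9,"roll":0},{"x":0,"y":0,"z":-0.2,"roll":0},{"x":0.8,"y":0,"z":0,"roll":0},{"x":0.8,"y":0,"z":0,"roll":0},{"x":0.5,"y":0,"z":0,"roll":0},{"x":0,"y":0,"z":0,"roll":0}]'; python3 - <<'E'
from h import *
t=cam("top");s=cam("scene")
a=t["img"][90:250,280:440,::-1];b=s["img"][110:260,280:430,::-1]
cv2.imwrite("pics/g7.png",np.hstack([cv2.resize(a,(400,400),interpolation=2),cv2.resize(b,(400,400),interpolation=2)]))
E
```

```text
t: 10.05
tool_pos: [0.4699, -0.1393, 0.2108]
tool_rot: [0.492, -3.103, -0.0]
contact_force: [0.5, -0.4, 0.1]
opening: 0.0342
```

View pics/g7.png

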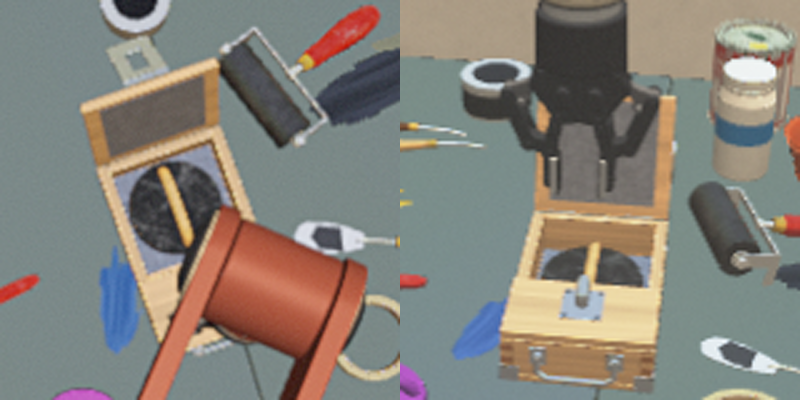

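The baren lies flat, bow up, inside the bay: the disc is centred at crop (175,208), clear of all four walls. The button bar looks about 0.3 rad off line, so I align it with the jaws before closing the lid.

```bash
python3 - <<'E'
from h import *
yaw=.315;O=np.array([.5528,-.114]);C=np.array([[np.cos(yaw),-np.sin(yaw)],[np.sin(yaw),np.cos(yaw)]])
plan(*(O+C@[-.0615,-.001]),.084,yaw+np.pi/2)
E
```

```text
t 10.15 pos [ 0.4715 -0.139   0.2112] q6 -2.325 jawyaw 1.887 tilt [ 0.001  0.    -1.   ] F [ 0.5 -0.3  0.2]
units xyz [-0.39 -0.04  2.12]
roll units 0.01 alt -26.17
```

```bash
python3 -m crank '[{"x":-0.39,"y":-0.04,"z":0,"roll":0},{"x":0,"y":0,"z":0.6,"roll":0},{"x":0,"y":0,"z":0.6,"roll":0},{"x":0,"y":0,"z":0.4,"roll":0},{"x":0,"y":0,"z":0.2,"roll":0},{"x":0,"y":0,"z":0,"roll":0}]'; python3 - <<'E'
from h import *
yaw=.315;O=np.array([.5528,-.114]);C=np.array([[np.cos(yaw),-np.sin(yaw)],[np.sin(yaw),np.cos(yaw)]])
plan(*(O+C@[-.0615,-.001]),.084,yaw+np.pi/2)
s=cam("scene")
crop(s,310,180,390,250,8,"pics/b1.png")
E
```

```text
t: 10.9
tool_pos: [0.4944, -0.1337, 0.1024]
tool_rot: [0.495, -3.101, -0.001]
contact_force: [-0.3, -0.4, -0.4]
opening: 0.0339
t 10.9 pos [ 0.4944 -0.1337  0.1024] q6 -2.297 jawyaw 1.888 tilt [-0.002  0.001 -1.   ] F [-0.3 -0.4 -0.4]
units xyz [-0.   -0.01  0.31]
roll units 0.02 alt -26.16
```

View pics/b1.png

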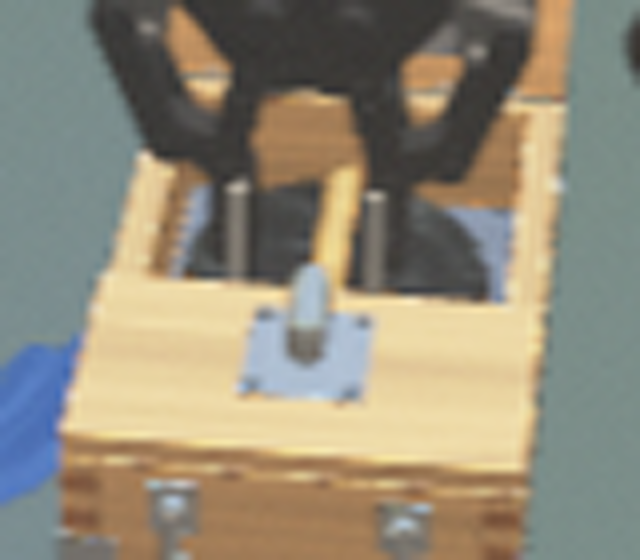

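```bash
python3 -m crank '[{"x":0,"y":0,"z":0.2,"roll":0},{"x":0,"y":0,"z":0.11,"roll":0},{"x":0,"y":0,"z":0,"roll":0}]'; python3 -m crank '[{"x":0,"y":0,"z":0,"roll":0},{"x":0,"y":0,"z":0,"roll":0},{"x":0,"y":0,"z":0,"roll":0},{"x":0,"y":0,"z":0,"roll":0}]' 1 25; python3 - <<'E'
from h import *
yaw=.315;O=np.array([.5528,-.114]);C=np.array([[np.cos(yaw),-np.sin(yaw)],[np.sin(yaw),np.cos(yaw)]])
o=ctrl.get_obs();print(C.T@(o["tool_pos"][:2]-O),o["wrist_torque"]); plan(0,0,0,yaw+np.pi/2)
s=cam("scene")
crop(s,310,180,390,250,8,"pics/b2.png")
E
```

```text
t: 11.32
tool_pos: [0.4939, -0.1339, 0.0838]
tool_rot: [0.494, -3.101, -0.001]
contact_force: [-1.0, 0.2, -0.6]
opening: 0.0344
t: 11.82
tool_pos: [0.4945, -0.1339, 0.0849]
tool_rot: [-0.495, 3.102, 0.0]
contact_force: [-2.0, 1.2, 3.0]
opening: 0.011
[-0.0616048  -0.00084442] [0.33377947 0.28272173 0.02415962]
t 11.82 pos [ 0.4945 -0.1339  0.0849] q6 -2.297 jawyaw 1.887 tilt [ 0.  0. -1.] F [-2.   1.2  3. ]
units xyz [7.14 4.68 1.41]
roll units 0.01 alt -26.17
```

View pics/b2.png

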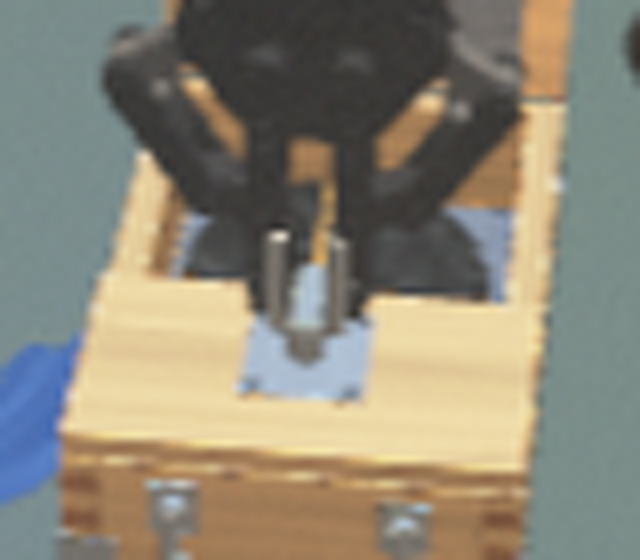

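```bash
python3 -m crank '[{"x":0,"y":0,"z":0,"roll":0},{"x":0,"y":0,"z":0,"roll":0},{"x":0,"y":0,"z":-0.3,"roll":0},{"x":0,"y":0,"z":-0.9,"roll":0},{"x":0,"y":0,"z":-0.9,"roll":0},{"x":0,"y":0.9,"z":-0.2,"roll":0},{"x":0,"y":0.9,"z":0,"roll":0},{"x":0,"y":0.9,"z":0,"roll":0},{"x":0,"y":0.3,"z":0,"roll":0},{"x":0,"y":0,"z":0,"roll":0}]' 0.5; python3 - <<'E'
from h import *
yaw=.315;O=np.array([.5528,-.114]);C=np.array([[np.cos(yaw),-np.sin(yaw)],[np.sin(yaw),np.cos(yaw)]])
plan(*(O+C@[.21,.18]),.24,yaw+np.pi/2)
t=cam("top");s=cam("scene")
crop(t,300,100,410,240,4,"pics/b3.png")
crop(s,300,130,400,260,4,"pics/b4.png")
E
```

```text
t: 13.12
tool_pos: [0.4384, 0.0378, 0.2238]
tool_rot: [-0.498, 3.1, -0.001]
contact_force: [0.4, -0.0, 0.4]
opening: 0.0431
t 13.12 pos [0.4384 0.0378 0.2238] q6 -1.973 jawyaw 1.889 tilt [ 0.002 -0.001 -1.   ] F [ 0.4 -0.   0.4]
units xyz [-4.53 -0.01 -0.26]
roll units 0.03 alt -26.15
```

View pics/b3.png

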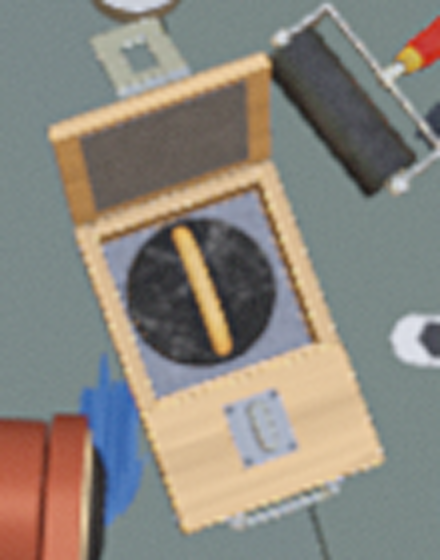

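View pics/b4.png

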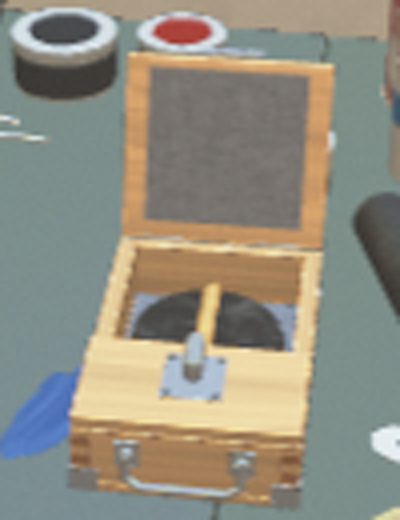

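```bash
python3 - <<'E'
from h import *
yaw=.315;O=np.array([.5528,-.114]);C=np.array([[np.cos(yaw),-np.sin(yaw)],[np.sin(yaw),np.cos(yaw)]])
t=cam("top");s=cam("scene")
for a in(0,-.29):
  for z in(.085,):
    P=[[*(O+C@np.array([-.0615+l*np.cos(a)-w*np.sin(a),l*np.sin(a)+w*np.cos(a)])),z] for l,w in((.017,.006),(.017,-.006),(-.017,-.006),(-.017,.006))]
    print(a,((proj(t,P)-[350,190]+.5)*18).round(0).tolist(),((proj(s,P)-[325,200]+.5)*12).round(0).tolist())
A=cv2.resize(t["img"][190:220,350:380,::-1],(540,540),interpolation=2);cv2.imwrite("pics/b5.png",A)
crop(s,325,200,375,240,12,"pics/b6.png")
E
```

```text
0 [[203.0, 200.0], [279.0, 173.0], [358.0, 389.0], [281.0, 417.0]] [[260.0, 149.0], [316.0, 153.0], [299.0, 249.0], [241.0, 244.0]]
-0.29 [[233.0, 182.0], [314.0, 178.0], [328.0, 407.0], [246.0, 412.0]] [[285.0, 148.0], [337.0, 162.0], [273.0, 250.0], [220.0, 235.0]]
```

View pics/b5.png

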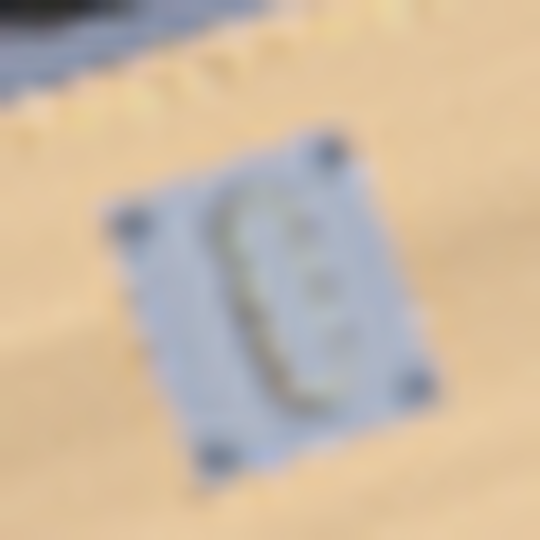

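View pics/b6.png

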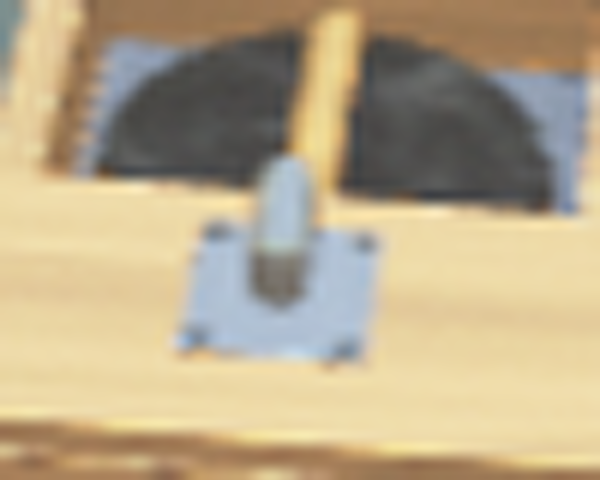

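The button's edges run (220,210)→(285,400), which matches the projection for angle 0, so it is in line with the case. Next I shut the jaws and go round the left side to behind the lid.

```bash
python3 -m crank '[{"x":-0.9,"y":0,"z":-0.26,"roll":0},{"x":-0.9,"y":0,"z":0,"roll":0},{"x":-0.9,"y":0,"z":0,"roll":0},{"x":-0.9,"y":0,"z":0,"roll":0},{"x":-0.9,"y":0,"z":0,"roll":0},{"x":0,"y":0,"z":0.8,"roll":0},{"x":0,"y":0,"z":0.8,"roll":0},{"x":0,"y":0,"z":0,"roll":0}]' 1 60; python3 - <<'E'
from h import *
yaw=.315;O=np.array([.5528,-.114]);C=np.array([[np.cos(yaw),-np.sin(yaw)],[np.sin(yaw),np.cos(yaw)]])
plan(*(O+C@[.21,.055]),.147,yaw+np.pi/2)
t=cam("top");s=cam("scene")
a=t["img"][60:220,260:420,::-1];b=s["img"][60:210,270:420,::-1]
cv2.imwrite("pics/l1.png",np.hstack([cv2.resize(a,(400,400),interpolation=2),cv2.resize(b,(400,400),interpolation=2)]))
E
```

```text
t: 14.32
tool_pos: [0.6919, 0.1195, 0.1355]
tool_rot: [0.49, -3.091, -0.001]
contact_force: [-1.0, -0.9, -0.2]
opening: 0.0002
t 14.32 pos [0.6919 0.1195 0.1355] q6 -1.82 jawyaw 1.885 tilt [-0.012 -0.001 -1.   ] F [-1.  -0.9 -0.2]
units xyz [-0.09 -2.06 -0.2 ]
roll units -0.0 alt 26.18
```

View pics/l1.png

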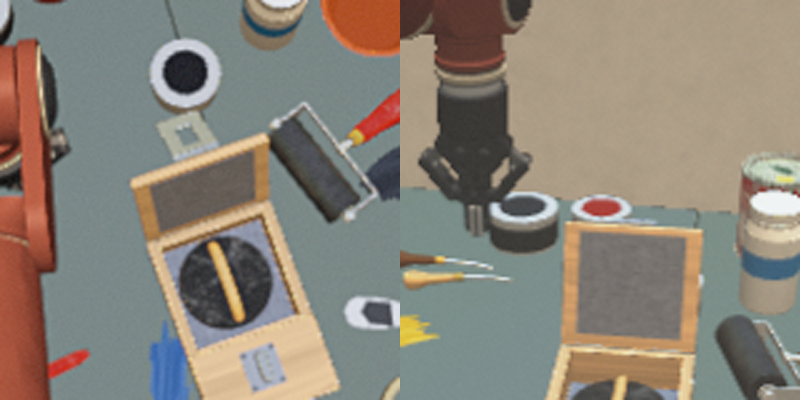

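```bash
python3 -m crank '[{"x":-0.1,"y":-0.4,"z":-0.2,"roll":0},{"x":0,"y":-0.6,"z":0,"roll":0},{"x":0,"y":-0.6,"z":0,"roll":0},{"x":0,"y":-0.4,"z":0,"roll":0},{"x":0,"y":0,"z":0,"roll":0}]'; python3 - <<'E'
from h import *
yaw=.315;O=np.array([.5528,-.114]);C=np.array([[np.cos(yaw),-np.sin(yaw)],[np.sin(yaw),np.cos(yaw)]])
plan(*(O+C@[.15,.055]),.147,yaw+np.pi/2)
t=cam("top");s=cam("scene")
a=t["img"][60:220,260:420,::-1];b=s["img"][60:210,270:420,::-1]
cv2.imwrite("pics/l2.png",np.hstack([cv2.resize(a,(400,400),interpolation=2),cv2.resize(b,(400,400),interpolation=2)]))
E
```

```text
t: 15.05
tool_pos: [0.7395, 0.0064, 0.1564]
tool_rot: [-0.49, 3.1, -0.001]
contact_force: [-0.1, 1.9, 1.0]
opening: 0.0001
t 15.05 pos [0.7395 0.0064 0.1564] q6 -1.976 jawyaw 1.884 tilt [ 0.003 -0.    -1.   ] F [-0.1  1.9  1. ]
units xyz [ 1.08 -0.03  0.15]
roll units -0.01 alt 26.17
```

View pics/l2.png

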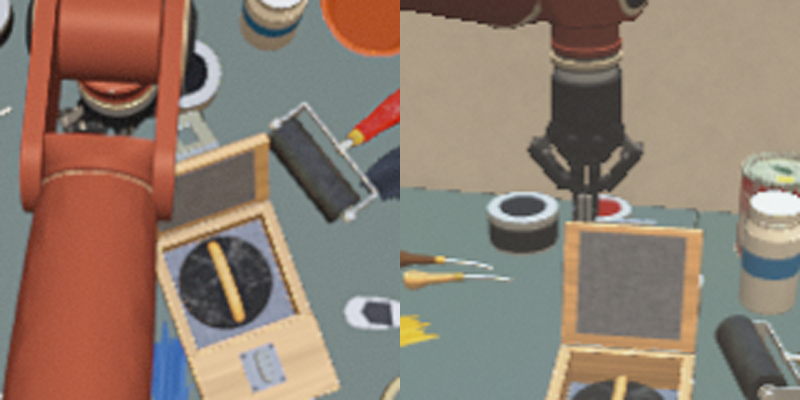

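```bash
python3 -m crank '[{"x":0.3,"y":0,"z":0.15,"roll":0},{"x":0.3,"y":0,"z":0,"roll":0},{"x":0.3,"y":0,"z":0,"roll":0},{"x":0.3,"y":0,"z":0,"roll":0},{"x":0.3,"y":0,"z":0,"roll":0},{"x":0,"y":0,"z":0,"roll":0}]'; python3 - <<'E'
from h import *
yaw=.315;O=np.array([.5528,-.114]);C=np.array([[np.cos(yaw),-np.sin(yaw)],[np.sin(yaw),np.cos(yaw)]])
plan(*(O+C@[.07,.055]),.147,yaw+np.pi/2)
s=cam("scene")
crop(s,280,60,400,210,4,"pics/l3.png")
E
```

```text
t: 15.9
tool_pos: [0.6522, -0.0181, 0.146]
tool_rot: [-0.496, 3.101, -0.0]
contact_force: [0.9, 0.0, -0.8]
opening: -0.0002
t 15.9 pos [ 0.6522 -0.0181  0.146 ] q6 -2.03 jawyaw 1.888 tilt [ 0.001  0.    -1.   ] F [ 0.9  0.  -0.8]
units xyz [ 0.9  -0.09 -0.02]
roll units 0.02 alt -26.16
```

View pics/l3.png

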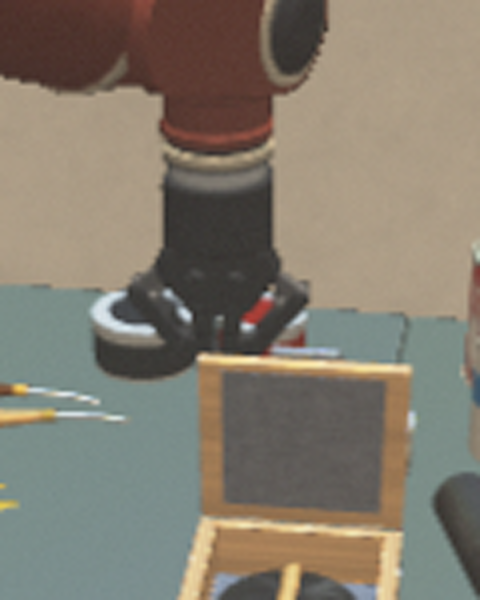

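```bash
python3 -m crank '[{"x":0.25,"y":0,"z":0,"roll":0},{"x":0.25,"y":0,"z":0,"roll":0},{"x":0.25,"y":0,"z":0,"roll":0},{"x":0.15,"y":0,"z":0,"roll":0},{"x":0,"y":0,"z":0,"roll":0}]'; python3 - <<'E'
from h import *
yaw=.315;O=np.array([.5528,-.114]);C=np.array([[np.cos(yaw),-np.sin(yaw)],[np.sin(yaw),np.cos(yaw)]])
plan(*(O+C@[.03,.055]),.072,yaw+np.pi/2)
s=cam("scene")
crop(s,280,60,400,210,4,"pics/l4.png")
E
```

```text
t: 16.58
tool_pos: [0.6004, -0.036, 0.145]
tool_rot: [0.494, -3.101, -0.0]
contact_force: [-0.5, 0.3, 1.0]
opening: 0.0002
t 16.57 pos [ 0.6004 -0.036   0.145 ] q6 -2.07 jawyaw 1.887 tilt [-0.002 -0.    -1.   ] F [-0.5  0.3  1. ]
units xyz [ 0.66 -0.07  1.22]
roll units 0.01 alt -26.17
```

View pics/l4.png

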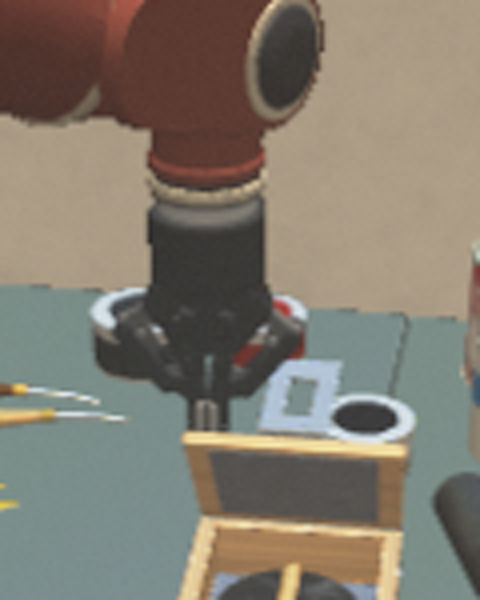

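The lid is partly closed, its edge at crop (295,440), with the hasp trailing at (300,395). I carry on diagonally.

```bash
python3 -m crank '[{"x":0.2,"y":0,"z":0.1,"roll":0},{"x":0.2,"y":0,"z":0.15,"roll":0},{"x":0.15,"y":0,"z":0.2,"roll":0},{"x":0.1,"y":0,"z":0.2,"roll":0},{"x":0,"y":0,"z":0,"roll":0}]'; python3 - <<'E'
from h import *
yaw=.315;O=np.array([.5528,-.114]);C=np.array([[np.cos(yaw),-np.sin(yaw)],[np.sin(yaw),np.cos(yaw)]])
plan(*(O+C@[.03,.055]),.072,yaw+np.pi/2)
s=cam("scene")
crop(s,280,90,400,240,4,"pics/l5.png")
E
```

```text
t: 17.25
tool_pos: [0.5621, -0.0481, 0.1038]
tool_rot: [0.493, -3.098, -0.002]
contact_force: [-0.2, 0.6, 0.1]
opening: -0.0001
t 17.25 pos [ 0.5621 -0.0481  0.1038] q6 -2.104 jawyaw 1.886 tilt [-0.004  0.001 -1.   ] F [-0.2  0.6  0.1]
units xyz [-0.02 -0.08  0.53]
roll units 0.01 alt -26.17
```

View pics/l5.png

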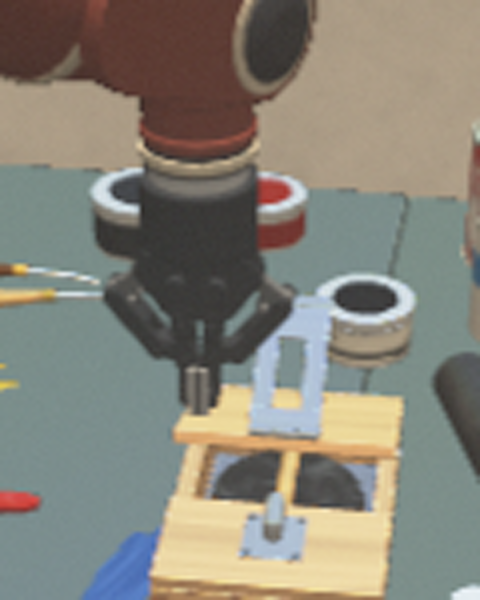

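Now I press the lid straight down.

```bash
python3 -m crank '[{"x":0,"y":0,"z":0.15,"roll":0},{"x":0,"y":0,"z":0.15,"roll":0},{"x":0,"y":0,"z":0.1,"roll":0},{"x":0,"y":0,"z":0.05,"roll":0},{"x":0,"y":0,"z":0,"roll":0}]'; python3 -m crank '[{"x":0,"y":0,"z":0.05,"roll":0},{"x":0,"y":0,"z":0.05,"roll":0},{"x":0,"y":0,"z":0,"roll":0}]'; python3 - <<'E'
from h import *
s=cam("scene")
crop(s,280,90,400,240,4,"pics/l6.png")
E
```

```text
t: 17.92
tool_pos: [0.564, -0.0479, 0.0784]
tool_rot: [0.494, -3.102, -0.001]
contact_force: [0.8, 0.0, 0.4]
opening: 0.0004
t: 18.3
tool_pos: [0.5642, -0.048, 0.0728]
tool_rot: [-0.494, 3.102, 0.0]
contact_force: [-1.7, 0.5, -0.4]
opening: 0.0002
```

View pics/l6.png

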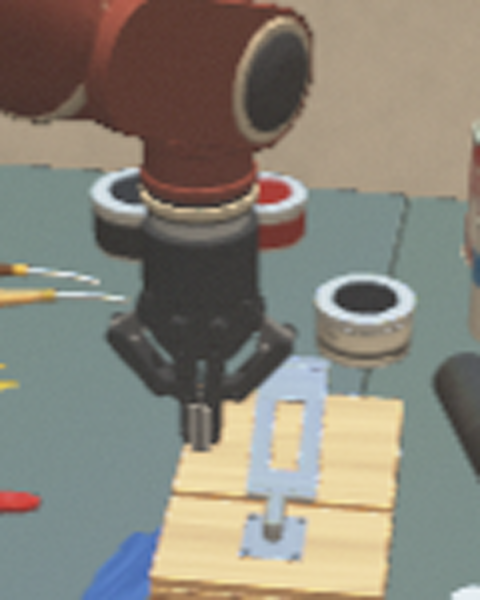

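```bash
python3 -m crank '[{"x":0,"y":0,"z":0.04,"roll":0},{"x":0,"y":0,"z":0,"roll":0}]'; python3 -m crank '[{"x":0,"y":0,"z":0.04,"roll":0},{"x":0,"y":0,"z":0,"roll":0}]'
```

```text
t: 18.6
tool_pos: [0.5643, -0.0481, 0.071]
tool_rot: [-0.495, 3.102, -0.0]
contact_force: [-1.9, 0.8, 3.6]
opening: 0.0001
t: 18.85
tool_pos: [0.5644, -0.0481, 0.0709]
tool_rot: [0.495, -3.102, -0.0]
contact_force: [-8.8, 1.5, 17.2]
opening: -0.0003
```

The lid is on its stop: 17 N at TCP 0.071, so the tips are at 60 mm. I raise the arm and look at the hasp.

```bash
python3 -m crank '[{"x":0,"y":0,"z":-0.3,"roll":0},{"x":0,"y":0,"z":-0.9,"roll":0},{"x":0,"y":0,"z":-0.9,"roll":0},{"x":-0.8,"y":0,"z":-0.4,"roll":0},{"x":-0.8,"y":0,"z":0,"roll":0},{"x":0,"y":0,"z":0,"roll":0}]'; python3 - <<'E'
from h import *
yaw=.315;O=np.array([.5528,-.114]);C=np.array([[np.cos(yaw),-np.sin(yaw)],[np.sin(yaw),np.cos(yaw)]])
plan(*(O+C@[.12,0]),.115,yaw+np.pi/2)
t=cam("top");s=cam("scene")
a=t["img"][100:240,290:430,::-1];b=s["img"][130:255,290:415,::-1]
cv2.imwrite("pics/h1.png",np.hstack([cv2.resize(a,(400,400),interpolation=2),cv2.resize(b,(400,400),interpolation=2)]))
E
```

```text
t: 19.6
tool_pos: [0.6575, -0.0174, 0.2181]
tool_rot: [-0.497, 3.101, -0.0]
contact_force: [0.5, -0.0, 0.3]
opening: 0.0002
t 19.6 pos [ 0.6575 -0.0174  0.2181] q6 -2.028 jawyaw 1.888 tilt [ 0.001  0.    -1.   ] F [ 0.5 -0.   0.3]
units xyz [ 0.16 -0.99  1.72]
roll units 0.02 alt -26.16
```

View pics/h1.png

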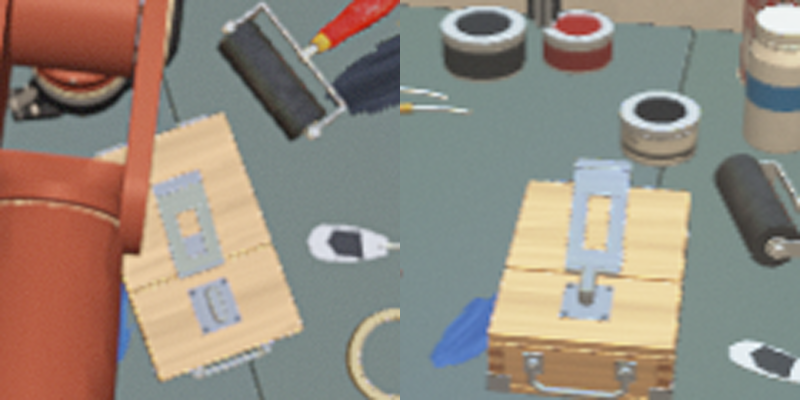

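```bash
python3 - <<'E'
from h import *
yaw=.315;O=np.array([.5528,-.114]);C=np.array([[np.cos(yaw),-np.sin(yaw)],[np.sin(yaw),np.cos(yaw)]])
t=cam("top");s=cam("scene")
k=lambda x,y:(290+x*.35,100+y*.35); m=lambda x,y:(290+(x-400)*.3125,130+y*.3125)
for a,b in(((156,186),(574,165)),((203,170),(632,168))):
  p,e=tri(t,k(*a),s,m(*b));print((C.T@(p[:2]-O)).round(4),p[2].round(4),e)
E
```

```text
[0.0551 0.0198] 0.1135 0.006222880541599953
[ 0.0548 -0.0273] 0.1144 0.002831326549320221
```

```bash
python3 -m crank '[{"x":0.1,"y":-0.5,"z":0,"roll":0},{"x":0.1,"y":-0.5,"z":0,"roll":0},{"x":0.1,"y":0,"z":0.6,"roll":0},{"x":0,"y":0,"z":0.6,"roll":0},{"x":0,"y":0,"z":0.5,"roll":0},{"x":0,"y":0,"z":0.25,"roll":0},{"x":0,"y":0,"z":0,"roll":0}]'; python3 - <<'E'
from h import *
yaw=.315;O=np.array([.5528,-.114]);C=np.array([[np.cos(yaw),-np.sin(yaw)],[np.sin(yaw),np.cos(yaw)]])
plan(*(O+C@[.05,0]),.105,yaw+np.pi/2)
s=cam("scene")
crop(s,290,110,400,250,4,"pics/h2.png")
E
```

```text
t: 20.68
tool_pos: [0.6559, -0.0809, 0.1005]
tool_rot: [0.494, -3.101, -0.001]
contact_force: [0.3, -1.2, 0.1]
opening: -0.0001
t 20.68 pos [ 0.6559 -0.0809  0.1005] q6 -2.122 jawyaw 1.887 tilt [-0.002  0.    -1.   ] F [ 0.3 -1.2  0.1]
units xyz [ 0.97  0.01 -0.07]
roll units 0.01 alt -26.17
```

View pics/h2.png

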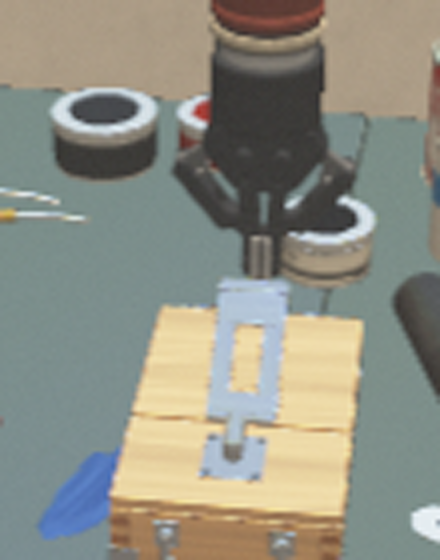

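The shut fingers are behind the hasp and centred on it, at crop (262,255). I push it forward while rising.

```bash
python3 -m crank '[{"x":0.3,"y":0,"z":0,"roll":0},{"x":0.3,"y":0,"z":0,"roll":0},{"x":0.3,"y":0,"z":-0.05,"roll":0},{"x":0.3,"y":0,"z":-0.1,"roll":0},{"x":0.3,"y":0,"z":-0.1,"roll":0},{"x":0.3,"y":0,"z":-0.1,"roll":0},{"x":0,"y":0,"z":0,"roll":0}]'; python3 - <<'E'
from h import *
yaw=.315;O=np.array([.5528,-.114]);C=np.array([[np.cos(yaw),-np.sin(yaw)],[np.sin(yaw),np.cos(yaw)]])
plan(*(O+C@[-.045,0]),.122,yaw+np.pi/2)
s=cam("scene")
crop(s,290,110,400,250,4,"pics/h3.png")
E
```

```text
t: 21.6
tool_pos: [0.5553, -0.1151, 0.1252]
tool_rot: [-0.493, 3.098, -0.004]
contact_force: [0.3, 0.4, -0.7]
opening: -0.0003
t 21.6 pos [ 0.5553 -0.1151  0.1252] q6 -2.222 jawyaw 1.886 tilt [ 0.005 -0.002 -1.   ] F [ 0.3  0.4 -0.7]
units xyz [0.78 0.03 0.05]
roll units 0.0 alt -26.18
```

View pics/h3.png

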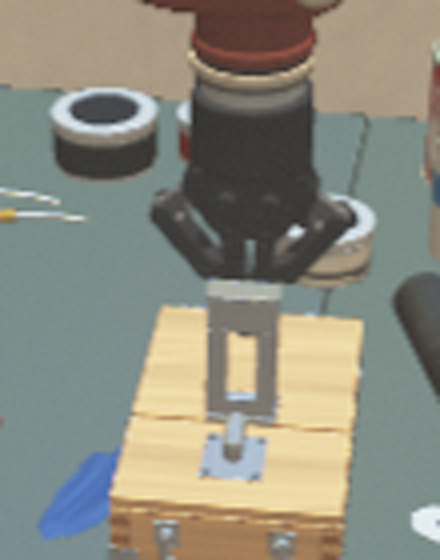

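The hasp is standing nearly upright, its tip at crop (243,290). I continue forward.

```bash
python3 -m crank '[{"x":0.25,"y":0,"z":0,"roll":0},{"x":0.25,"y":0,"z":0,"roll":0},{"x":0.25,"y":0,"z":0,"roll":0},{"x":0.25,"y":0,"z":0,"roll":0},{"x":0.2,"y":0,"z":0,"roll":0},{"x":0.2,"y":0,"z":0.05,"roll":0},{"x":0,"y":0,"z":0,"roll":0}]'; python3 - <<'E'
from h import *
yaw=.315;O=np.array([.5528,-.114]);C=np.array([[np.cos(yaw),-np.sin(yaw)],[np.sin(yaw),np.cos(yaw)]])
plan(*(O+C@[-.0908,0]),.107,yaw+np.pi/2)
s=cam("scene")
crop(s,290,110,400,250,4,"pics/h4.png")
E
```

```text
t: 22.52
tool_pos: [0.4734, -0.1408, 0.1189]
tool_rot: [0.493, -3.102, -0.0]
contact_force: [0.0, -0.3, 0.5]
opening: -0.0002
t 22.52 pos [ 0.4734 -0.1408  0.1189] q6 -2.326 jawyaw 1.886 tilt [-0.001  0.    -1.   ] F [ 0.  -0.3  0.5]
units xyz [0.12 0.01 0.2 ]
roll units 0.0 alt -26.18
```

View pics/h4.png

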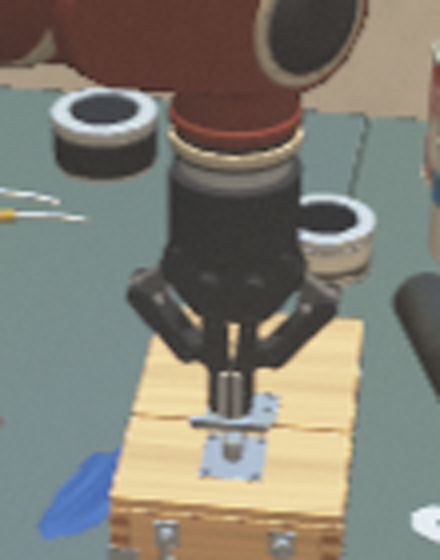

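```bash
python3 -m crank '[{"x":0.12,"y":0,"z":0.2,"roll":0},{"x":0.08,"y":0,"z":0.27,"roll":0},{"x":0.03,"y":0,"z":0.15,"roll":0},{"x":0,"y":0,"z":0,"roll":0}]'; python3 - <<'E'
from h import *
yaw=.315;O=np.array([.5528,-.114]);C=np.array([[np.cos(yaw),-np.sin(yaw)],[np.sin(yaw),np.cos(yaw)]])
plan(*(O+C@[-.0985,0]),.0755,yaw+np.pi/2)
s=cam("scene")
crop(s,290,150,400,260,5,"pics/h5.png")
E
```

```text
t: 23.08
tool_pos: [0.4602, -0.1444, 0.0804]
tool_rot: [0.494, -3.1, -0.003]
contact_force: [-0.1, 0.6, 0.3]
opening: -0.0001
t 23.07 pos [ 0.4602 -0.1444  0.0804] q6 -2.345 jawyaw 1.887 tilt [-0.003  0.001 -1.   ] F [-0.1  0.6  0.3]
units xyz [0.02 0.   0.08]
roll units 0.01 alt -26.17
```

View pics/h5.png

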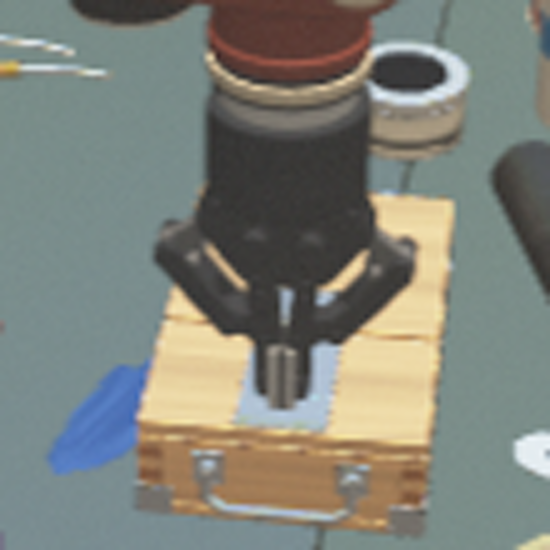

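```bash
python3 -m crank '[{"x":0.02,"y":0,"z":0.05,"roll":0},{"x":0,"y":0,"z":0.04,"roll":0},{"x":0,"y":0,"z":0,"roll":0}]';python3 -m crank '[{"x":0,"y":0,"z":0.04,"roll":0},{"x":0,"y":0,"z":0,"roll":0}]'
```

```text
t: 23.5
tool_pos: [0.4602, -0.1452, 0.0767]
tool_rot: [-0.495, 3.102, 0.0]
contact_force: [0.2, -0.8, 0.1]
opening: 0.0002
t: 23.75
tool_pos: [0.4605, -0.1454, 0.0753]
tool_rot: [-0.495, 3.102, -0.0]
contact_force: [-1.5, 1.0, 4.9]
opening: 0.0005
```

```bash
python3 -m crank '[{"x":0,"y":0,"z":0.03,"roll":0},{"x":0,"y":0,"z":0,"roll":0}]';python3 -m crank '[{"x":0,"y":0,"z":-0.3,"roll":0},{"x":0,"y":0,"z":-0.6,"roll":0},{"x":0,"y":0,"z":-0.9,"roll":0},{"x":0,"y":0.9,"z":0,"roll":0},{"x":0,"y":0.9,"z":0,"roll":0},{"x":0,"y":0.9,"z":0,"roll":0},{"x":0,"y":0,"z":0,"roll":0}]' 0.6; python3 - <<'E'
from h import *
yaw=.315;O=np.array([.5528,-.114]);C=np.array([[np.cos(yaw),-np.sin(yaw)],[np.sin(yaw),np.cos(yaw)]])
plan(*(O+C@[-.0615,-.001]),.19,yaw+np.pi/2)
t=cam("top");s=cam("scene")
a=t["img"][140:240,320:420,::-1];b=s["img"][175:255,310:390,::-1]
cv2.imwrite("pics/h6.png",np.hstack([cv2.resize(a,(400,400),interpolation=2),cv2.resize(b,(400,400),interpolation=2)]))
E
```

```text
t: 24.0
tool_pos: [0.4606, -0.1455, 0.0749]
tool_rot: [0.495, -3.102, 0.0]
contact_force: [-6.7, 2.9, 14.2]
opening: -0.0004
t: 24.88
tool_pos: [0.409, 0.0112, 0.1809]
tool_rot: [-0.502, 3.1, 0.0]
contact_force: [0.3, -0.7, 0.0]
opening: 0.034
t 24.88 pos [0.409  0.0112 0.1809] q6 -2.047 jawyaw 1.892 tilt [ 0.001  0.    -1.   ] F [ 0.3 -0.7  0. ]
units xyz [-0.59 -2.75 -0.15]
roll units 0.05 alt -26.13
```

View pics/h6.png

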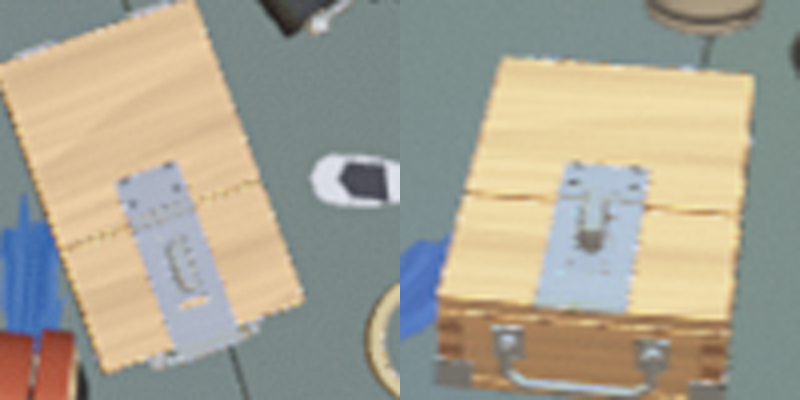

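The lid is closed. The hasp lies flat, and the button stands up through the slot at top crop (185,265). I go to the button next.

```bash
python3 -m crank '[{"x":-0.2,"y":-0.9,"z":0,"roll":0},{"x":-0.2,"y":-0.9,"z":0,"roll":0},{"x":-0.19,"y":-0.9,"z":0,"roll":0},{"x":0,"y":-0.05,"z":0.5,"roll":0},{"x":0,"y":0,"z":0.4,"roll":0},{"x":0,"y":0,"z":0.3,"roll":0},{"x":0,"y":0,"z":0.1,"roll":0},{"x":0,"y":0,"z":0,"roll":0}]' 0.6 | head -2; python3 - <<'E'
from h import *
yaw=.315;O=np.array([.5528,-.114]);C=np.array([[np.cos(yaw),-np.sin(yaw)],[np.sin(yaw),np.cos(yaw)]])
plan(*(O+C@[-.0615,-.001]),.088,yaw+np.pi/2)
s=cam("scene")
crop(s,310,180,390,250,8,"pics/k1.png")
E
```

```text
t: 25.98
tool_pos: [0.4949, -0.1373, 0.1026]
t 25.98 pos [ 0.4949 -0.1373  0.1026] q6 -2.302 jawyaw 1.887 tilt [ 0. -0. -1.] F [0.1 0.6 0.3]
units xyz [-0.01  0.05  0.24]
roll units 0.01 alt -26.17
```

View pics/k1.png

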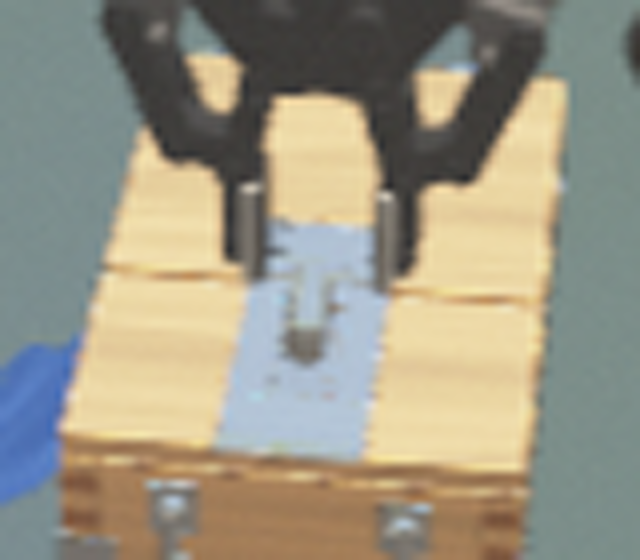

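```bash
python3 -m crank '[{"x":0,"y":0.05,"z":0.14,"roll":0},{"x":0,"y":0,"z":0.1,"roll":0},{"x":0,"y":0,"z":0,"roll":0}]' | head -2; python3 -m crank '[{"x":0,"y":0,"z":0,"roll":0},{"x":0,"y":0,"z":0,"roll":0},{"x":0,"y":0,"z":0,"roll":0},{"x":0,"y":0,"z":0,"roll":0}]' 1 30; python3 - <<'E'
from h import *
yaw=.315;O=np.array([.5528,-.114]);C=np.array([[np.cos(yaw),-np.sin(yaw)],[np.sin(yaw),np.cos(yaw)]])
o=ctrl.get_obs();print(C.T@(o["tool_pos"][:2]-O),o["wrist_torque"]); plan(0,0,0,yaw+np.pi/2)
s=cam("scene")
crop(s,310,180,390,250,8,"pics/k2.png")
E
```

```text
t: 26.4
tool_pos: [0.4934, -0.1339, 0.0874]
t: 26.9
tool_pos: [0.4939, -0.1341, 0.0884]
tool_rot: [-0.495, 3.102, 0.001]
contact_force: [-1.0, 2.5, 2.2]
opening: 0.0111
[-0.06222885 -0.0008528 ] [0.34878077 0.20651696 0.0511703 ]
t 26.9 pos [ 0.4939 -0.1341  0.0884] q6 -2.298 jawyaw 1.887 tilt [ 0.  0. -1.] F [-1.   2.5  2.2]
units xyz [7.13 4.68 1.47]
roll units 0.01 alt -26.17
```

View pics/k2.png

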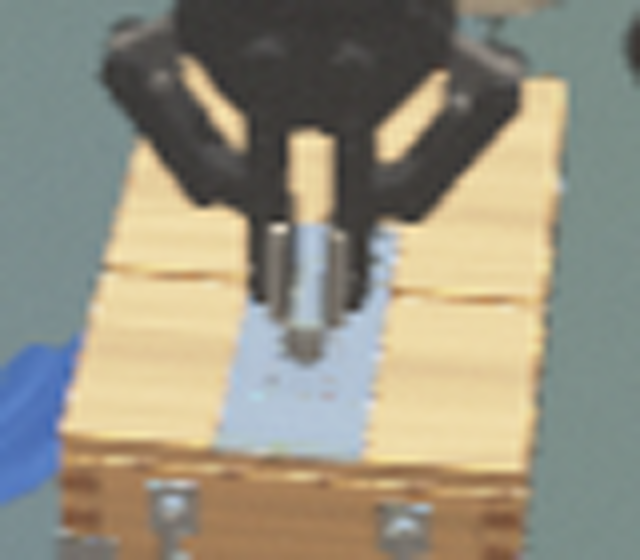

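The bar is gripped, with an opening of 11 mm. I turn it in steps, positive roll, clockwise from above.

```bash
python3 -m crank '[{"x":0,"y":0,"z":0,"roll":0.8},{"x":0,"y":0,"z":0,"roll":0.8},{"x":0,"y":0,"z":0,"roll":0.8},{"x":0,"y":0,"z":0,"roll":0.8},{"x":0,"y":0,"z":0,"roll":0.8},{"x":0,"y":0,"z":0,"roll":0.8},{"x":0,"y":0,"z":0,"roll":0.8},{"x":0,"y":0,"z":0,"roll":0.8},{"x":0,"y":0,"z":0,"roll":0.8},{"x":0,"y":0,"z":0,"roll":0}]';  python3 - <<'E'
from h import *
o=ctrl.get_obs();print(o["wrist_torque"]); plan(0,0,0,.315)
E
```

```text
t: 28.2
tool_pos: [0.4939, -0.134, 0.0884]
tool_rot: [-0.848, -3.025, -0.001]
contact_force: [-1.0, 2.8, 4.6]
opening: 0.011
[ 0.49336151  0.3251636  -0.06200805]
t 28.2 pos [ 0.4939 -0.134   0.0884] q6 -1.435 jawyaw 1.024 tilt [ 0.  0. -1.] F [-1.   2.8  4.6]
units xyz [ 8.19 -2.37  1.47]
roll units 5.91 alt -20.27
```

```bash
python3 -m crank '[{"x":0,"y":0,"z":0,"roll":0.8},{"x":0,"y":0,"z":0,"roll":0.8},{"x":0,"y":0,"z":0,"roll":0.8},{"x":0,"y":0,"z":0,"roll":0.8},{"x":0,"y":0,"z":0,"roll":0.8},{"x":0,"y":0,"z":0,"roll":0.8},{"x":0,"y":0,"z":0,"roll":0.8},{"x":0,"y":0,"z":0,"roll":0.3},{"x":0,"y":0,"z":0,"roll":0.2},{"x":0,"y":0,"z":0,"roll":0}]';  python3 - <<'E'
from h import *
o=ctrl.get_obs();print(o["wrist_torque"]); plan(0,0,0,.315)
E
```

```text
t: 29.45
tool_pos: [0.4939, -0.1341, 0.0884]
tool_rot: [-1.874, -2.521, -0.0]
contact_force: [-1.8, 3.9, 6.3]
opening: 0.0107
[0.68243435 0.40296868 0.33479809]
t 29.45 pos [ 0.4939 -0.1341  0.0884] q6 -0.703 jawyaw 0.293 tilt [ 0.  0. -1.] F [-1.8  3.9  6.3]
units xyz [ 4.51 -7.24  1.47]
roll units -0.19 alt 25.99
```

The torque about z rises to 0.33 N m, so the button is on its stop. I release and retreat.

```bash
python3 -m crank '[{"x":0,"y":0,"z":0,"roll":0},{"x":0,"y":0,"z":0,"roll":0},{"x":0,"y":0,"z":0,"roll":0},{"x":0,"y":0,"z":-0.3,"roll":0},{"x":0,"y":0,"z":-0.9,"roll":0},{"x":0,"y":0,"z":-0.9,"roll":0},{"x":-0.9,"y":0,"z":0,"roll":0},{"x":-0.9,"y":0,"z":0,"roll":0},{"x":-0.9,"y":0,"z":0,"roll":0},{"x":0,"y":0,"z":0,"roll":0}]' 0.6;  python3 - <<'E'
from h import *
yaw=.315;O=np.array([.5528,-.114]);C=np.array([[np.cos(yaw),-np.sin(yaw)],[np.sin(yaw),np.cos(yaw)]])
t=cam("top");s=cam("scene")
a=t["img"][140:240,320:420,::-1];b=s["img"][175:255,310:390,::-1]
cv2.imwrite("pics/z1.png",np.hstack([cv2.resize(a,(400,400),interpolation=2),cv2.resize(b,(400,400),interpolation=2)]))
cv2.imwrite("pics/z2.png",t["img"][:,:,::-1])
E
```

```text
t: 30.7
tool_pos: [0.5407, -0.2927, 0.2152]
tool_rot: [1.879, 2.516, -0.001]
contact_force: [-0.3, -0.6, -0.2]
opening: 0.0342
```

View pics/z1.png

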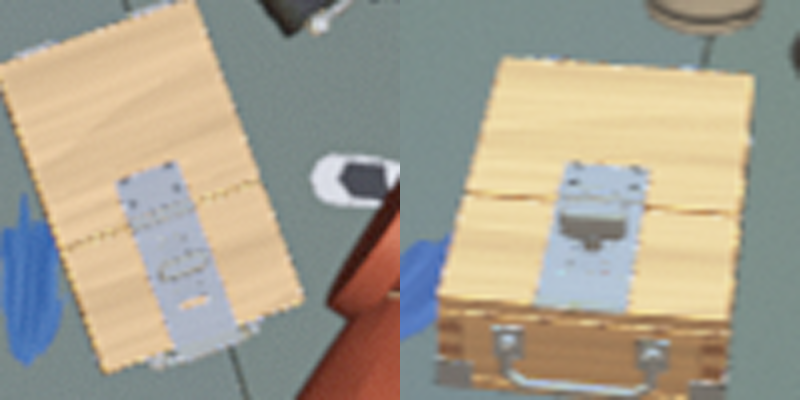

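View pics/z2.png

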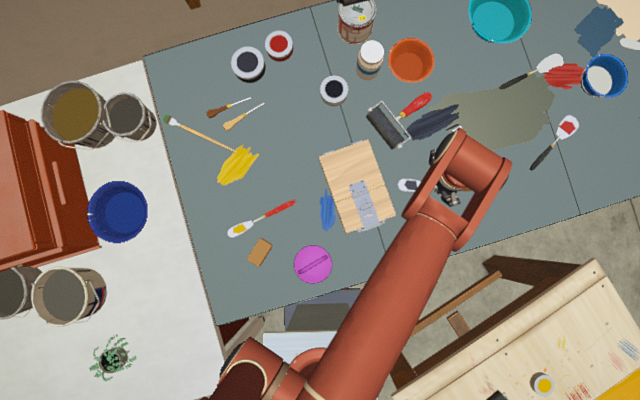

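The button lies crosswise over the hasp at top crop (183,266), the lid is shut, and the block and look-alike are unmoved. I check the tape in the scene view, then hand in.

```bash
python3 - <<'E'
from h import *
s=cam("scene");o=cv2.imread("pics/scene0.png")[:,:,::-1]
for n,(x0,y0,x1,y1) in dict(tape=(380,250,440,295),block=(210,215,250,245)).items():
    print(n,np.abs(s["img"][y0:y1,x0:x1].astype(int)-o[y0:y1,x0:x1]).mean().round(2))
print(ctrl.get_obs()["contact_force"]); print(ctrl.finish_job())
E
```

```text
tape 4.99
block 5.02
[0.16014522 0.94902117 0.39117173]
the job is handed in; nothing more can be done
None
```

The baren is in the case, the lid is closed and the hasp is locked. I handed the job in at about 31 s of the 72 s, and no verdict was reported.

- **Baren:** I took it by the bow and set it down at about 12 N. The picture after release showed it flat, bow up, inside the bay walls.
- **Lid:** I pushed it from behind and pressed it down onto its stop at 17 N, with the fingertips at 60 mm, flush with the deck.
- **Hasp:** I swung it over and pressed it flat. Contact came at 64 mm, which matches the 64.5 mm expected.
- **Button:** I turned it clockwise onto its stop, where the torque rose to 0.33 N m. The last pictures show it lying crosswise over the hasp.

**Other checks**
- **Button angle:** my first reading put it 0.3 rad off line. A closer look after I squared it with the jaws showed it in line. That step was probably unnecessary, but did no harm.
- **Tilt while carried:** the scene view suggested the baren might be tilted about 7° in the grip. It lay flat once set down.
- **Tape and sanding block:** the before-and-after difference was 5.0 grey levels for each. I took that as image noise, with no sign that either moved. In the last top view the arm hid the tape, so only the scene view confirms it.

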